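# Open the stuck hook jar on the lavadero ledge

## Robot

A 6-joint arm with a two-finger parallel gripper is mounted at the origin on the work surface. World frame = base frame: x ahead of the robot, y to its left, z up, the work surface at z = 0. Lengths are in m, angles in rad, forces in N, time in s.
With the tool pointing down it reaches from about 0.325 to 0.9 m from the base axis. Payload 6.1 kg.
Tool frame: the origin (TCP) lies midway between the tips of the shut fingers; the grasp point (between the pads) lies env.grasp_offset behind it (env.grasp_offset is the distance from the TCP to the grasp point, in m); z points along the fingers, x is the direction in which the jaws open and shut, and the axes are right-handed (so a half turn about z gives the same grasp; the last joint's range is limited). The gripper opens to 87 mm and grips with 3 to 60 N. Pads are 19 mm wide; open, the fingers measure 117 mm over their backs; the gripper's body (75 mm by 190 mm) begins 51 mm behind the grasp point.
Start: joints at [-1.405, 0.22, 1.526, -0, 1.395, -0.126], TCP at [0.18, -0.599, 0.223] pointing down, gripper open.
Joint ranges: [-2.98, 2.98], [-0.91, 2.08], [0.09, 2.57], [-1.24, 4.39], [0.2, 2.65], [-2.68, 2.68]. Speed limits (rad/s): [2.57, 2.57, 3.01, 3.14, 3.14, 3.14].

## Interface

Orientations are given as a rotation vector (axis times angle).
In Python, from workcell import env, viewer gives the robot as it stands.
- The arm moves only by the tool carry_out, never from a script. Its arguments are lists of equal length, an entry for each row: "jaw": the finger opening in mm, from 0 to 87; "xyz": the shift along the tool's x, y, z in mm, a list of three; "rotation": the turn, a rotation vector about the tool's x, y, z in rad, a list of three. In form: {"jaw": [jaw, ...], "xyz": [[dx, dy, dz], ...], "rotation": [[wx, wy, wz], ...]}. A call has 1 to 12 rows; each row is the pose to reach, as a shift and turn from the pose commanded when the call began, along the tool's axes at that moment; what a row does not reach only later rows make up. A row lasts 1/12 s, in which the tool goes at most 41.7 mm and 7.16 degrees, less where a joint would pass 70% of its speed; a pose out of reach is approached as far as the arm can. A call with a gripper value outside its range is refused whole. The fingers move at their own pace and stop on an object; the grip force is fixed at half the most. Time passes only in rows, so rows that repeat a pose let the fingers close. It gives the time, the measured TCP pose, the force and the opening at its end, in the units of the state.
- env.state(): the state, without advancing time (a new reading comes with each control period).
- viewer.get_image(name): name is "side" or "top" or "wrist"; returns the picture (384x512x3 uint8, blue, green, red); there is no depth.
- viewer.camera_model(name): a dict with "fov_y" (degrees; the focal length in pixels is half the picture's height over the tangent of half this angle, whatever the lens; pixels are square), "cx", "cy" (the principal point, pixels), "rvec" (rotation vector, rad) and "tvec" (3), from world to camera coordinates, as OpenCV has them. Camera axes: x right, y down, z forward; pixel columns grow to the right and rows downward; lengths in m; the calibration is good to about 2 mm. A picture is of the moment at which its call begins: read the wrist's pose just before it. camera_model takes no time and is no camera call; for the wrist camera it gives the pose at the moment of the call.
- env.finish_job(): hands the job in, once; it reports no verdict.
The state is a dict: "t": time; "joints": joint angles; "qvel": joint speeds; "tau": joint torques, N m; "position": TCP position; "orientation": TCP orientation; "ft_force": force on the tool from outside, world axes, zero at the start; "wrist_torque": the same for the moment, N m; "grip_width": finger opening in m.
Only numpy, scipy, OpenCV 4.12 (cv2) and the standard library are available. Lean on these libraries where they do the work, as an engineer would, in place of code of your own. Each camera call takes 0.05 s, during which the arm holds its last target.

## Task

The metal cap of the square glass jar of spare pegboard hooks is tight: stand the closed jar fully down in the square well of the wooden holder so that the jar cannot turn, then unscrew the cap anticlockwise (seen from above), about a fifth of a turn, and stop turning once it comes free. Finish while still holding the cap in the gripper, level and right above the jar's mouth, its lower edge two or three centimetres clear of it, with the jar left upright and fully down in the holder. Leave the steel cup, the soap dish and the open empty jar alone.

Things in the scene. Friction and masses are not known exactly. Their poses are not given: they have to be found in the camera images.
- jar_center (a point): Closed square glass jar, dark metal hooks inside, standing loose and upright, about 0.35 kg (varies). Body 60 x 60 mm, 72 mm high; above it a round neck 40 mm across, its rim 100 mm above the jar's underside. Point: on the axis, 36 mm above the underside (half the body's height). z up, x and y square to the side faces. Any of the four quarter turns fits the holder.
- jar_mouth (a point): Centre of the jar's mouth: on its axis, level with the rim, 100 mm above its underside; axes as jar_center. In the holder the jar itself can yield up to about 0.1 rad in yaw before its corners brace.
- cap_center (a point): The jar's ribbed plain metal screw cap: round, 57 mm across, 22 mm high, 0.06 kg, a loose part held on the neck by three inner lugs. Point: on its axis, half-way up (11 mm from top and from lower edge), on the closed jar 3.5 mm below the rim's level. 13.5 mm of free neck and shoulder lie between the cap's lower edge and the square body. The whole jar may be lifted by the cap.
- cap_top (a point): Centre of the cap's top, 107.5 mm above the closed jar's underside. A sprung seal makes the cap tight: about 0.3 N m (0.2 to 0.5) turns it, so on the bare ledge the jar would turn along. Until its threads let go the cap cannot be pulled off; once free it springs up about 1 mm and lifts straight off.
- cap_mark (a point): Point 20 mm along the cap's own x axis from cap_center, same height and axes: shows how far the cap is turned. Closed, the cap's x axis is within 0.06 rad of the jar's. The threads let go once it has turned about 1.1 rad (63 degrees) anticlockwise from above relative to the jar; from there it turns freely to about 1.6 rad, where it meets a stop.
- holder_floor (a point): Wooden holder fixed to the ledge: block 104 x 104 mm, 36 mm high, with a square well open at the top, 64 x 64 mm and 30 mm deep, its mouth chamfered by 4 mm. The point is the centre of the well's floor, 6 mm above the ledge; x and y square to the well's walls, z up. With the jar fully down jar_center is 36 mm above this point.
- cup: Bystander: open stainless steel cup, 74 mm across at the rim, 85 mm high; origin at the centre of its underside. Not to be moved.
- dish: Bystander: flat open green soap dish, 85 x 120 x 24 mm, long side along its y; origin at the centre of its underside. Not to be moved.
- empty_jar: Bystander: round open glass jar, no cap, empty, 76 mm across, 100 mm high; origin at the centre of its underside. Not to be moved.
Not all that is in view belongs to the job. There is more than one size of the part that bears cap_center; the job needs the smallest.

How it is judged:
By the outcome, as a careful person would: the job done as asked, in the order asked, and still so for the second after the job is handed in, while the arm keeps its last pose, push and grip.
It also fails if it takes over 45 s, if anything falls off the work surface, if the arm or the gripper's body presses on something with over 40 N, if the wrist force passes 120 N, or if a joint passes its speed limit or range.

## Working session

There is one attempt and no reset: what is moved stays moved. The work goes in short steps, Python scripts to look and compute and a tool call to move; the robot and the scene stay as the last step left them, time stands still between calls to the robot, and variables do not carry over. Pictures are saved under pics/ and viewed, and the job is handed in when it is done.

Besides the shell and the picture viewer there is one more tool, called by a JSON object that holds its "method" and its "body", one argument or row to a line. carry_out: Moves the arm, as the interface text tells. Its arguments: {"type":"object","properties":{"jaw":{"type":"array","items":{"type":"number"}},"xyz":{"type":"array","items":{"type":"array","items":{"type":"number"}}},"rotation":{"type":"array","items":{"type":"array","items":{"type":"number"}}}},"required":["jaw","xyz","rotation"]}

```bash
mkdir -p pics; cat > h.py <<'E'
from workcell import env, viewer
import numpy as np, cv2
from scipy.spatial.transform import Rotation as R
def K(m,h=384):
    f=h/2/np.tan(np.radians(m['fov_y'])/2); return np.array([[f,0,m['cx']],[0,f,m['cy']],[0,0,1]])
def ray(m,u,v):
    Rm=R.from_rotvec(np.ravel(m['rvec'])).as_matrix(); t=np.ravel(m['tvec'])
    d=Rm.T@np.linalg.inv(K(m))@np.array([u,v,1.]); return -Rm.T@t,d
def atz(m,u,v,z):
    o,d=ray(m,u,v); return o+d*(z-o[2])/d[2]
def proj(m,p):
    return cv2.projectPoints(np.array(p,float).reshape(-1,3),np.ravel(m['rvec']),np.ravel(m['tvec']),K(m),None)[0].reshape(-1,2)
def crop(im,x,y,w,h,s,name):
    c=im[y:y+h,x:x+w]; cv2.imwrite(name,cv2.resize(c,None,fx=s,fy=s,interpolation=cv2.INTER_CUBIC))
E
python3 - <<'E'
from h import *
print(env.state(), env.grasp_offset)
for n in ['side','top','wrist']:
    m=viewer.camera_model(n); im=viewer.get_image(n); cv2.imwrite(f'pics/{n}0.png',im); print(n,m, ray(m,256,192))
E
```

```text
{'t': 0.0, 'joints': array([-1.40513300e+00,  2.21281081e-01,  1.52763068e+00,  1.31479019e-05,
        1.39471070e+00, -1.26087332e-01]), 'qvel': array([-0.00048001,  0.00112905,  0.00026863, -0.00082125, -0.00175409,
       -0.00090846]), 'tau': array([ 5.29854588e-04, -4.94609463e+01, -3.87372994e+01,  6.99240435e-02,
        5.74387203e-02, -1.51489667e-04]), 'position': array([ 0.17967033, -0.59795094,  0.22139287]), 'orientation': array([-2.51961413e+00,  1.87409958e+00,  2.28359700e-03]), 'ft_force': array([-0.50692682,  0.76455942,  0.06819302]), 'wrist_torque': array([-0.07790735, -0.02619379,  0.00874564]), 'grip_width': 0.08691456723237087} 0.0187
side {'fov_y': 57.370233068604755, 'cx': 257.5688900030096, 'cy': 180.67831107734398, 'rvec': array([ 2.44274122, -0.12042261,  0.02851258]), 'tvec': array([-0.49965021,  0.17504236,  0.76867257])} (array([ 0.4712201 , -0.40480958,  0.69658345]), array([ 0.0451219 ,  0.61489674, -0.78798918]))
top {'fov_y': 54.03907655632117, 'cx': 257.6650251063416, 'cy': 195.77332766640535, 'rvec': array([ 2.21799778, -2.16922833,  0.05195086]), 'tvec': array([0.09939091, 0.51413632, 1.03273976])} (array([0.45845614, 0.10632265, 1.05796011]), array([ 0.0609039 ,  0.00891887, -0.9981639 ]))
wrist {'fov_y': 68.37704849073853, 'cx': 250.92327228616017, 'cy': 188.785336051251, 'rvec': array([-2.34807955,  1.74488616,  0.23328682]), 'tvec': array([-0.6240947 , -0.03290926,  0.38996204])} (array([ 0.24600888, -0.57921239,  0.38293635]), array([-0.25332502, -0.0912057 , -0.96330677]))
```

View pics/side0.png

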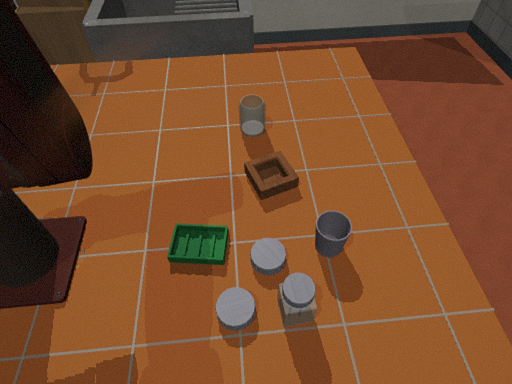

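View pics/top0.png

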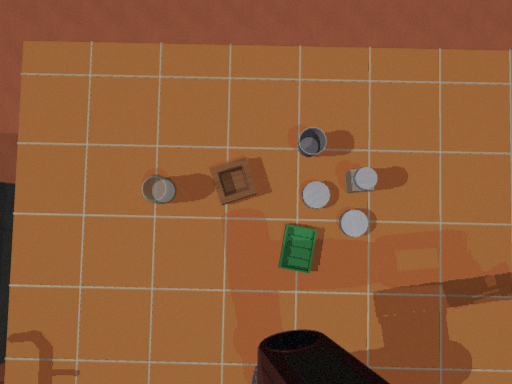

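View pics/wrist0.png

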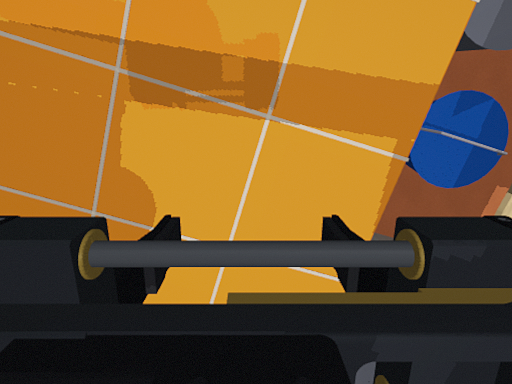

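```bash
python3 - <<'E'
from h import *
a=cv2.imread('pics/side0.png');b=cv2.imread('pics/top0.png')
crop(a,200,210,160,130,5,'pics/sc.png'); crop(b,270,110,130,130,4.6,'pics/tc.png')
crop(a,235,140,75,70,8,'pics/sh.png'); crop(b,195,145,75,70,8,'pics/th.png')
E
```

```text
(no output)
```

View pics/sc.png

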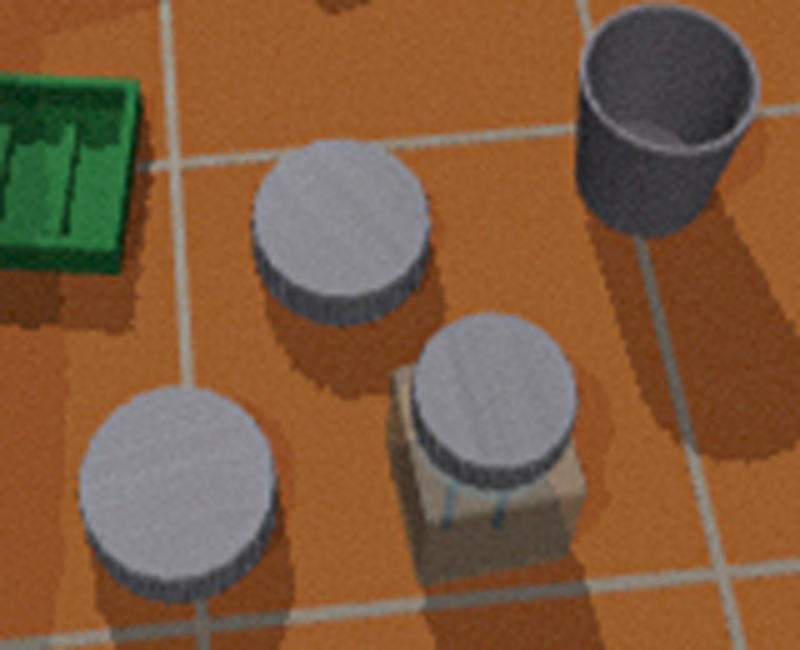

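View pics/tc.png

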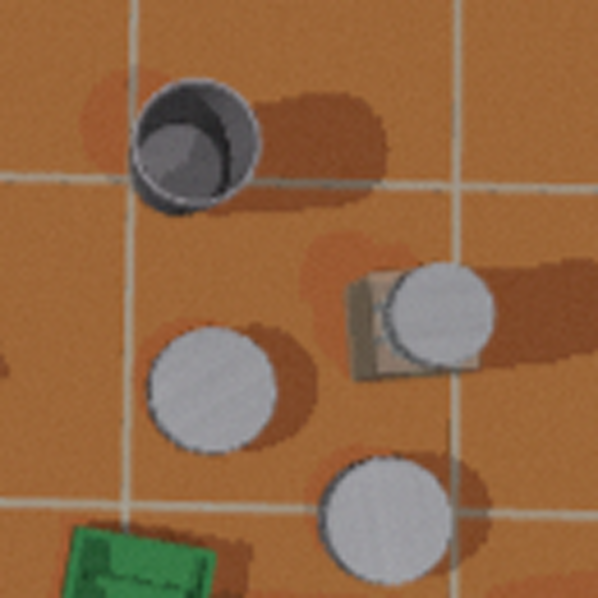

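View pics/sh.png

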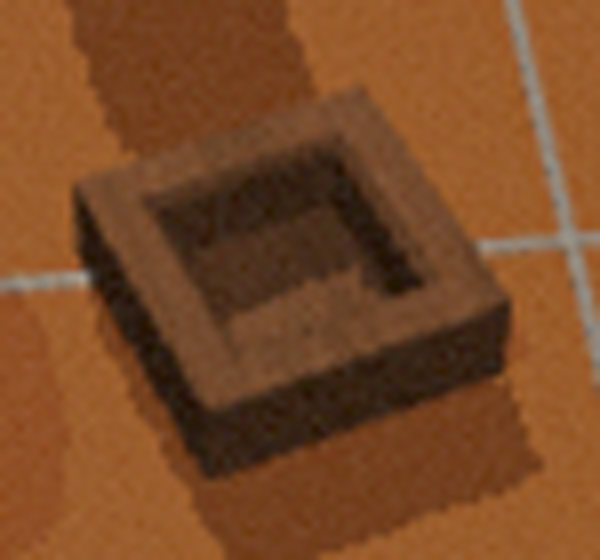

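View pics/th.png

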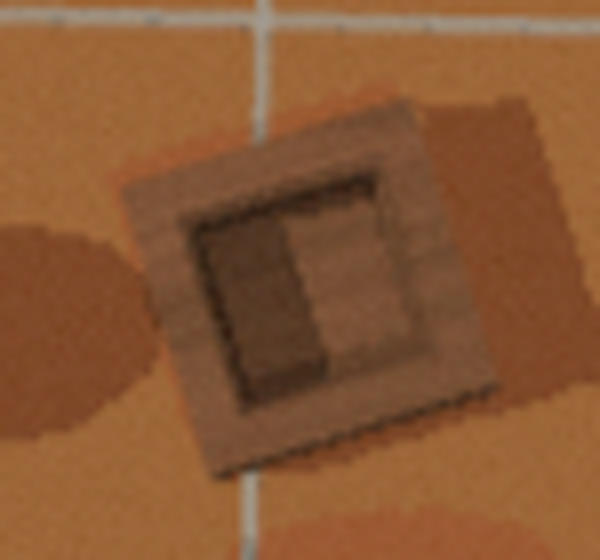

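```bash
cat > p1.py <<'E'
from h import *
ms=viewer.camera_model('side'); mt=viewer.camera_model('top')
def c(p,off,s): return ((p[0]+.5)/s-.5+off[0],(p[1]+.5)/s-.5+off[1])
S=[c(p,(235,140),8) for p in [(360,88),(510,305),(210,410),(78,187)]]
T=[c(p,(195,145),8) for p in [(408,98),(495,385),(215,475),(120,188)]]
for m,P in((ms,S),(mt,T)):
    w=np.array([atz(m,*p,.036) for p in P]); print('holder',w[:,:2].round(4).tolist(),w.mean(0).round(4))
    for i in range(4):
        d=w[(i+1)%4]-w[i]; print(np.linalg.norm(d).round(4), (np.degrees(np.arctan2(d[1],d[0]))%90).round(2))
for m,p in((ms,c((495,391),(200,210),5)),(mt,c((441,314),(270,110),4.6))): print('cap',atz(m,*p,.1075))
def two(m1,p1,m2,p2):
    o1,d1=ray(m1,*p1);o2,d2=ray(m2,*p2)
    A=np.c_[d1,-d2];x=np.linalg.lstsq(A,o2-o1,rcond=None)[0];a=o1+d1*x[0];b=o2+d2*x[1];return (a+b)/2,np.linalg.norm(a-b)
print(two(ms,c((495,391),(200,210),5),mt,c((441,314),(270,110),4.6)))
# diameters
print('dia jar cap',[np.linalg.norm(atz(mt,*c(a,(270,110),4.6),z)-atz(mt,*c(b,(270,110),4.6),z)).round(4) for a,b,z in [((388,314),(494,314),.1075),((148,390),(276,390),.022),((320,520),(452,520),.022)]])
J=[atz(ms,*c(p,(200,210),5),.072) for p in[(425,518),(583,490),(397,372)]]; print('jar side',np.round(J,4)); d=J[1]-J[0]; print(np.linalg.norm(d),np.degrees(np.arctan2(d[1],d[0])))
d=J[2]-J[0]; print(np.linalg.norm(d),np.degrees(np.arctan2(d[1],d[0])))
J=[atz(mt,*c(p,(270,110),4.6),.072) for p in[(368,275),(378,378),(480,370)]]; print('jar top',np.round(J,4)); 
for i in(0,1): d=J[i+1]-J[i]; print(np.linalg.norm(d),np.degrees(np.arctan2(d[1],d[0])))
for n,p in (('cup',(195,145)),): print(n,atz(mt,*c(p,(270,110),4.6),.085))
for p in((212,390),(386,520)): print('loose',atz(mt,*c(p,(270,110),4.6),.022))
s=env.state(); Rm=R.from_rotvec(s['orientation']).as_matrix(); print(Rm.round(3))
E
python3 p1.py
```

```text
holder [[0.5836, 0.2425], [0.617, 0.1445], [0.5208, 0.1131], [0.4879, 0.2079]] [0.5523 0.177  0.036 ]
0.1035 18.79
0.1012 18.12
0.1004 19.16
0.1018 19.89
holder [[0.6165, 0.1461], [0.519, 0.1142], [0.4863, 0.2086], [0.5834, 0.2436]] [0.5513 0.1781 0.036 ]
0.1026 18.12
0.0998 19.12
0.1033 19.85
0.1029 18.72
cap [ 0.55935614 -0.16348818  0.1075    ]
cap [ 0.5584086  -0.16147256  0.1075    ]
(array([ 0.5592413 , -0.16232197,  0.10467097]), np.float64(0.0010668707048599292))
dia jar cap [np.float64(0.0583), np.float64(0.0766), np.float64(0.0786)]
jar side [[ 0.5323 -0.1924  0.072 ]
 [ 0.5896 -0.1882  0.072 ]
 [ 0.5297 -0.1381  0.072 ]]
0.05744269492901569 4.250958656370431
0.054391535214411424 92.77945695159629
jar top [[ 0.5836 -0.1296  0.072 ]
 [ 0.5247 -0.1359  0.072 ]
 [ 0.5306 -0.1939  0.072 ]]
0.05919741227239314 -173.91593198446475
0.05832348646502939 -84.24079736363191
cup [ 0.65381058 -0.02787996  0.085     ]
loose [ 0.51870617 -0.04895318  0.022     ]
loose [ 0.44337442 -0.15375335  0.022     ]
[[ 0.288 -0.958 -0.   ]
 [-0.958 -0.288  0.001]
 [-0.001 -0.    -1.   ]]
```

Candidates for the part: the capped jar's cap at side (299,288)/top (366,178), Ø58 mm, and loose caps at side (269,253) and (236,305), Ø77-79 mm on the ledge. The jar with the smallest cap, which shows hooks inside, is the one. The holder is at side (271,171).

```bash
cat >> h.py <<'E'
def delta(target, s=None, yaw=0):
    s=s or env.state(); Rm=R.from_rotvec(s['orientation']).as_matrix()
    print('t',round(s['t'],2),'pos',s['position'].round(4),'yaw',np.degrees(np.arctan2(Rm[1,0],Rm[0,0])).round(2),'F',s['ft_force'].round(2),'w',round(s['grip_width'],4))
    print('tilt',Rm[:,2].round(4),'shift mm',(Rm.T@(np.array(target)-s['position'])*1000).round(1))
E
python3 -c "
from h import *
delta([.559,-.1625,.2])"
```

```text
t 0.15 pos [ 0.1797 -0.5981  0.2217] yaw -73.28 F [-0.19 -0.02  0.03] w 0.0868
tilt [-3.0e-04  1.5e-03 -1.0e+00] shift mm [-308.1 -488.6   22.2]
```

{"method": "carry_out", "body": {
  "jaw": [87, 87, 87, 87, 87, 87, 87, 87, 87, 87, 87, 87],
  "xyz": [
    [-20, -32, 0],
    [-40, -64, 0],
    [-60, -96, 0],
    [-80, -128, 0],
    [-100, -160, 0],
    [-120, -192, 0],
    [-140, -224, 0],
    [-160, -256, 0],
    [-180, -288, 0],
    [-200, -320, 0],
    [-220, -352, 0],
    [-240, -380, 0]
  ],
  "rotation": [
    [0, 0, 0],
    [0, 0, 0],
    [0, 0, 0],
    [0, 0, 0],
    [0, 0, 0],
    [0, 0, 0],
    [0, 0, 0],
    [0, 0, 0],
    [0, 0, 0],
    [0, 0, 0],
    [0, 0, 0],
    [0, 0, 0]
  ]
}}

```text
t: 1.15
position: [0.4758, -0.2575, 0.2224]
orientation: [-2.521, 1.874, -0.0]
ft_force: [1.0, -0.0, -0.4]
grip_width: 0.0871
```

{"method": "carry_out", "body": {
  "jaw": [87, 87, 87, 87, 87, 87],
  "xyz": [
    [-17, -28, 5],
    [-34, -55, 10],
    [-51, -82, 15],
    [-68, -108, 20],
    [-68, -108, 20],
    [-68, -108, 20]
  ],
  "rotation": [
    [0, 0, 0],
    [0, 0, 0],
    [0, 0, 0],
    [0, 0, 0],
    [0, 0, 0],
    [0, 0, 0]
  ]
}}

```text
t: 1.65
position: [0.5587, -0.1616, 0.2016]
orientation: [2.523, -1.871, -0.003]
ft_force: [-0.7, -0.2, -0.3]
grip_width: 0.0869
```

```bash
python3 -c "
from h import *
delta([.559,-.1625,.2])
m=viewer.camera_model('wrist')
im=viewer.get_image('wrist'); cv2.imwrite('pics/w1.png',im)
np.save('w1m.npy',m,allow_pickle=True)
"
```

```text
t 1.65 pos [ 0.5587 -0.1616  0.2016] yaw -73.1 F [-0.75 -0.16 -0.33] w 0.0869
tilt [-1.7e-03  6.0e-04 -1.0e+00] shift mm [ 0.9 -0.1  1.6]
```

View pics/w1.png

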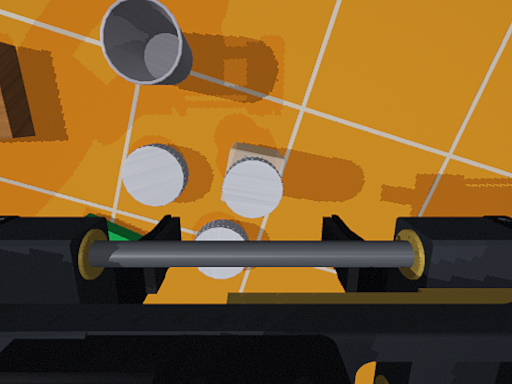

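```bash
python3 -c "
from h import *
crop(cv2.imread('pics/w1.png'),205,130,100,95,6,'pics/w1c.png')"
```

```text
(no output)
```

View pics/w1c.png

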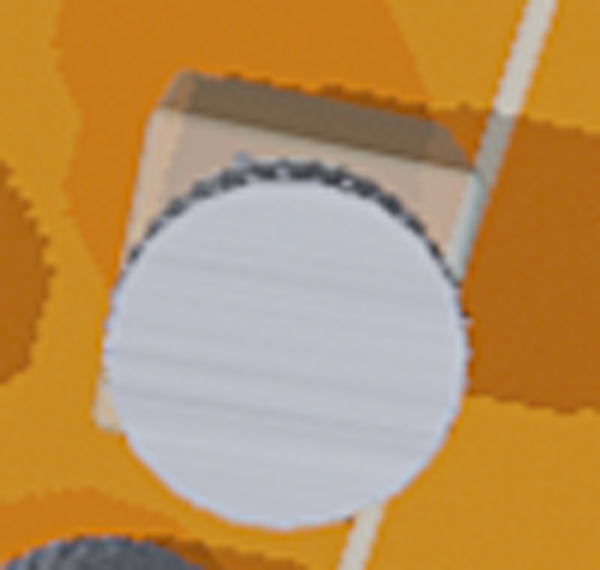

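```bash
python3 -c "
from h import *
m=np.load('w1m.npy',allow_pickle=True).item()
c=lambda p:((p[0]+.5)/6-.5+205,(p[1]+.5)/6-.5+130)
for p in((286,353),(105,353),(468,353)): print(atz(m,*c(p),.1075).round(4))
J=[atz(m,*c(p),.072) for p in((475,175),(152,107),(97,425))]; print(np.round(J,4))
for i in(0,1): d=J[i+1]-J[i]; print(np.linalg.norm(d),np.degrees(np.arctan2(d[1],d[0])))
print((J[0]+J[2])/2)
"
```

```text
[ 0.56   -0.1628  0.1075]
[ 0.5518 -0.1358  0.1075]
[ 0.5683 -0.1899  0.1075]
[[ 0.5909 -0.1875  0.072 ]
 [ 0.5859 -0.131   0.072 ]
 [ 0.5282 -0.137   0.072 ]]
0.05675485211155913 95.04840175368656
0.057970376802509535 -174.0003381876444
[ 0.55955309 -0.16227471  0.072     ]
```

{"method": "carry_out", "body": {
  "jaw": [87, 87, 87, 87, 87, 87, 87],
  "xyz": [
    [1.4, -0.7, 25],
    [1.4, -0.7, 50],
    [1.4, -0.7, 75],
    [1.4, -0.7, 100],
    [1.4, -0.7, 115],
    [1.4, -0.7, 121],
    [1.4, -0.7, 121]
  ],
  "rotation": [
    [0, 0, 0],
    [0, 0, 0],
    [0, 0, 0],
    [0, 0, 0],
    [0, 0, 0],
    [0, 0, 0],
    [0, 0, 0]
  ]
}}

```text
t: 2.28
position: [0.5578, -0.165, 0.08]
orientation: [2.519, -1.876, -0.005]
ft_force: [0.7, 0.2, -1.0]
grip_width: 0.087
```

{"method": "carry_out", "body": {
  "jaw": [40, 40, 40, 40, 40, 40, 40, 40],
  "xyz": [
    [0, 0, 0],
    [0, 0, 0],
    [0, 0, 0],
    [0, 0, 0],
    [0, 0, 0],
    [0, 0, 0],
    [0, 0, 0],
    [0, 0, 0]
  ],
  "rotation": [
    [0, 0, 0],
    [0, 0, 0],
    [0, 0, 0],
    [0, 0, 0],
    [0, 0, 0],
    [0, 0, 0],
    [0, 0, 0],
    [0, 0, 0]
  ]
}}

```text
t: 2.95
position: [0.56, -0.1641, 0.0822]
orientation: [-2.521, 1.874, -0.001]
ft_force: [-1.0, 2.2, 5.9]
grip_width: 0.0565
```

```bash
python3 -c "
from h import *
delta([.5597,-.1627,.08])
im=viewer.get_image('side'); crop(im,200,200,170,140,4.5,'pics/s2.png')
"
```

```text
t 2.95 pos [ 0.56   -0.1641  0.0822] yaw -73.27 F [-1.01  2.25  5.86] w 0.0565
tilt [ 7.e-04  2.e-04 -1.e+00] shift mm [-1.4 -0.1  2.2]
```

View pics/s2.png

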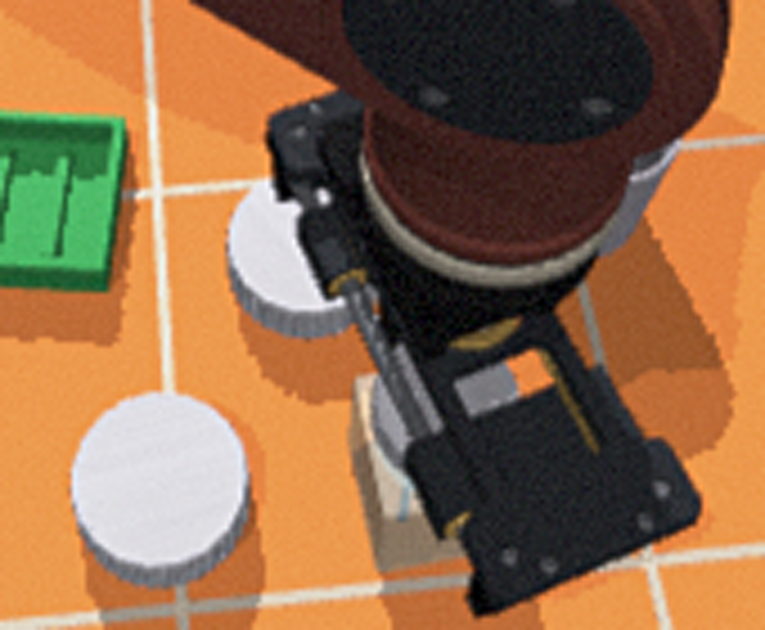

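Gripped at 56.5 mm (cap Ø57). Lift straight up and check.

{"method": "carry_out", "body": {
  "jaw": [40, 40, 40, 40, 40, 40, 40],
  "xyz": [
    [0, 0, -8],
    [0, 0, -20],
    [0, 0, -35],
    [0, 0, -50],
    [0, 0, -65],
    [0, 0, -72],
    [0, 0, -72]
  ],
  "rotation": [
    [0, 0, 0],
    [0, 0, 0],
    [0, 0, 0],
    [0, 0, 0],
    [0, 0, 0],
    [0, 0, 0],
    [0, 0, 0]
  ]
}}

```text
t: 3.58
position: [0.561, -0.1651, 0.1562]
orientation: [-2.52, 1.875, -0.007]
ft_force: [1.1, 0.9, -4.1]
grip_width: 0.0563
```

```bash
python3 -c "
from h import *
delta([.5518,.1775,.155])
im=viewer.get_image('side'); cv2.imwrite('pics/s3.png',im)
im=viewer.get_image('top'); cv2.imwrite('pics/t3.png',im)
m=viewer.camera_model('wrist')
im=viewer.get_image('wrist'); cv2.imwrite('pics/w3.png',im)
"
```

```text
t 3.58 pos [ 0.561  -0.1651  0.1562] yaw -73.29 F [ 1.14  0.86 -4.08] w 0.0563
tilt [ 0.0038 -0.0019 -1.    ] shift mm [-330.8  -89.8    0.5]
```

View pics/s3.png

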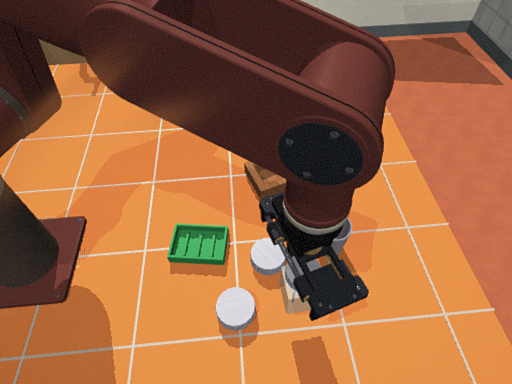

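View pics/w3.png

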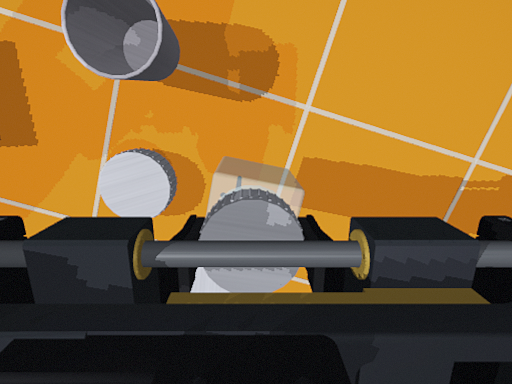

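{"method": "carry_out", "body": {
  "jaw": [40, 40, 40, 40, 40, 40, 40, 40, 40, 40, 40, 40],
  "xyz": [
    [-15, -4, 0],
    [-45, -12, 0],
    [-80, -22, 0],
    [-115, -31, 0],
    [-150, -41, 0],
    [-185, -50, 0],
    [-220, -60, 0],
    [-255, -69, 0],
    [-285, -77, 0],
    [-310, -84, 0],
    [-325, -88, 0],
    [-331, -90, 0]
  ],
  "rotation": [
    [0, 0, -0.01],
    [0, 0, -0.03],
    [0, 0, -0.06],
    [0, 0, -0.09],
    [0, 0, -0.12],
    [0, 0, -0.15],
    [0, 0, -0.17],
    [0, 0, -0.19],
    [0, 0, -0.21],
    [0, 0, -0.23],
    [0, 0, -0.24],
    [0, 0, -0.24]
  ]
}}

```text
t: 4.73
position: [0.5489, 0.1817, 0.1522]
orientation: [2.729, -1.554, -0.004]
ft_force: [0.5, -0.9, -3.9]
grip_width: 0.0564
```

{"method": "carry_out", "body": {
  "jaw": [40, 40, 40],
  "xyz": [
    [0, 0, 0],
    [0, 0, 0],
    [0, 0, 0]
  ],
  "rotation": [
    [0, 0, 0],
    [0, 0, 0],
    [0, 0, 0]
  ]
}}

```text
t: 4.98
position: [0.5504, 0.1775, 0.153]
orientation: [2.725, -1.56, -0.001]
ft_force: [-0.1, -0.1, -3.4]
grip_width: 0.0565
```

```bash
python3 -c "
from h import *
delta([.5518,.1775,.155])
m=viewer.camera_model('wrist');np.save('w4m.npy',m,allow_pickle=True)
im=viewer.get_image('wrist'); crop(im,130,100,250,200,3.2,'pics/w4.png')
im=viewer.get_image('side'); crop(im,200,70,170,150,4,'pics/s4.png')
"
```

```text
t 4.98 pos [0.5504 0.1775 0.153 ] yaw -59.58 F [-0.07 -0.13 -3.43] w 0.0565
tilt [-9.e-04 -7.e-04 -1.e+00] shift mm [ 0.7 -1.2 -2. ]
```

View pics/w4.png

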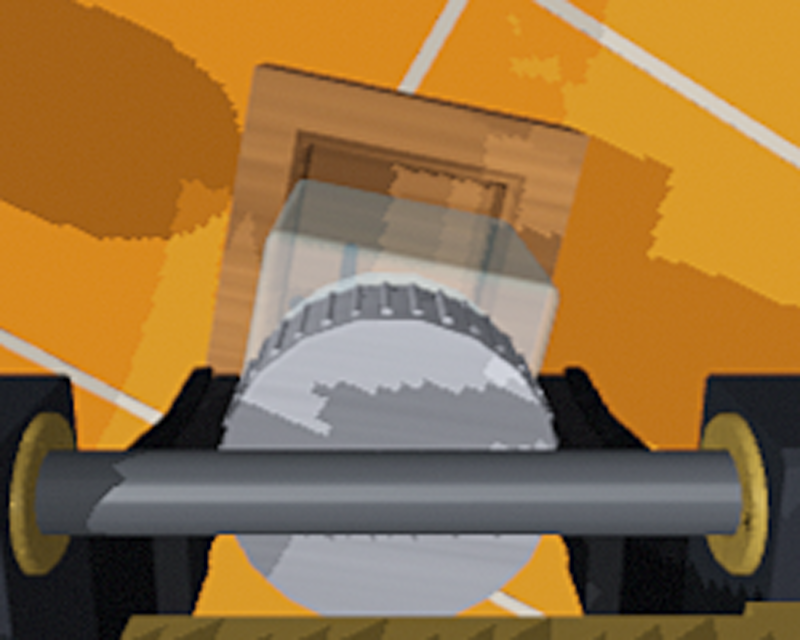

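View pics/s4.png

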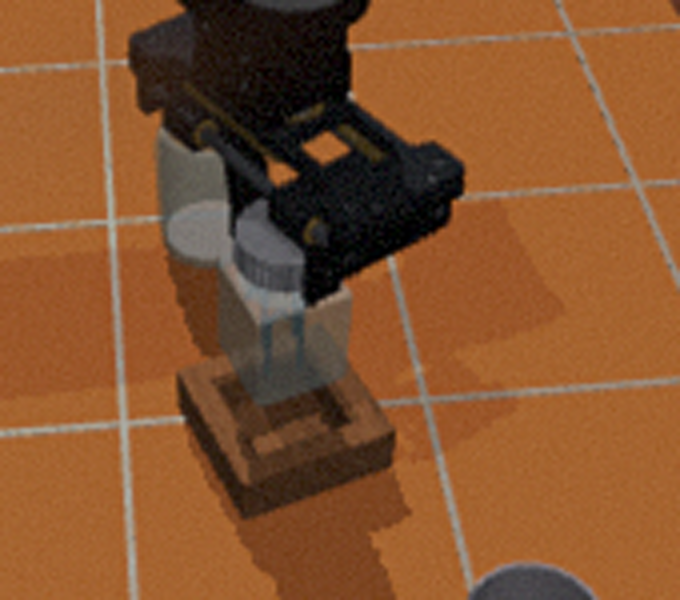

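```bash
python3 -c "
from h import *
m=np.load('w4m.npy',allow_pickle=True).item()
c=lambda p:((p[0]+.5)/3.2-.5+130,(p[1]+.5)/3.2-.5+100)
def seg(a,b,z):
  A=atz(m,*c(a),z);B=atz(m,*c(b),z);d=B-A;print(A.round(4),B.round(4),np.linalg.norm(d).round(4),np.degrees(np.arctan2(d[1],d[0])).round(2)%90)
  return A,B
A,B=seg((262,65),(587,130),.036)
n=(A-B)/np.linalg.norm(A-B); n=np.array([-n[1],n[0],0]);print('holder c',((A+B)/2+n*.052).round(4))
seg((262,65),(212,365),.036)
seg((300,131),(522,180),.036)
A,B=seg((268,228),(556,290),.143)
n=(A-B)/np.linalg.norm(A-B); n=np.array([-n[1],n[0],0]);print('jar top c',((A+B)/2+n*.03).round(4))
A,B=seg((303,182),(503,226),.071)
n=(A-B)/np.linalg.norm(A-B); n=np.array([-n[1],n[0],0]);print('jar bot c',((A+B)/2+n*.03).round(4))
"
```

```text
[0.5853 0.2418 0.036 ] [0.6185 0.1473 0.036 ] 0.1002 19.36
holder c [0.5528 0.1773 0.036 ]
[0.5853 0.2418 0.036 ] [0.4932 0.2106 0.036 ] 0.0972 18.710000000000008
[0.5739 0.2225 0.036 ] [0.5956 0.1561 0.036 ] 0.0698 18.049999999999997
[0.5685 0.2149 0.143 ] [0.5862 0.1602 0.143 ] 0.0575 18.0
jar top c [0.5488 0.1782 0.143 ]
[0.5669 0.2139 0.071 ] [0.5841 0.1608 0.071 ] 0.0558 17.92
jar bot c [0.547  0.1781 0.071 ]
```

{"method": "carry_out", "body": {
  "jaw": [40, 40, 40, 40, 40, 40, 40, 40, 40],
  "xyz": [
    [1.7, -2, 5],
    [1.7, -2, 12],
    [1.7, -2, 20],
    [1.7, -2, 28],
    [1.7, -2, 33],
    [1.7, -2, 37],
    [1.7, -2, 41],
    [1.7, -2, 45],
    [1.7, -2, 45]
  ],
  "rotation": [
    [0, 0, -0.012],
    [0, 0, -0.012],
    [0, 0, -0.012],
    [0, 0, -0.012],
    [0, 0, -0.012],
    [0, 0, -0.012],
    [0, 0, -0.012],
    [0, 0, -0.012],
    [0, 0, -0.012]
  ]
}}

```text
t: 5.83
position: [0.5527, 0.1781, 0.1076]
orientation: [2.736, -1.543, -0.002]
ft_force: [0.4, 0.1, -2.7]
grip_width: 0.0564
```

```bash
python3 -c "
from h import *
delta([.5528,.1772,.088]); print(env.state()['wrist_torque'])
im=viewer.get_image('side'); crop(im,200,70,170,150,4,'pics/s5.png')
"
```

```text
t 5.83 pos [0.5527 0.1781 0.1076] yaw -58.84 F [ 0.38  0.14 -2.73] w 0.0564
tilt [-1.3e-03 -2.0e-04 -1.0e+00] shift mm [ 0.8  0.3 19.6]
[-0.03634894 -0.00903766 -0.00020562]
```

View pics/s5.png

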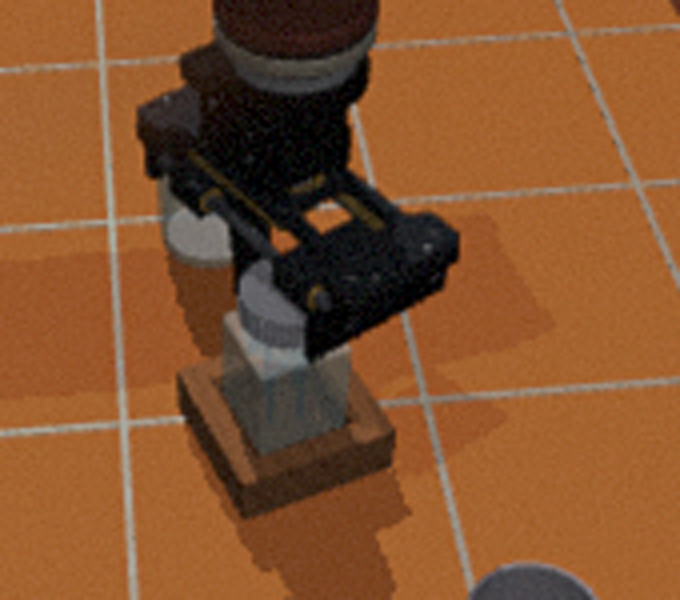

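It has entered the well with no lateral force; lower the rest of the way.

{"method": "carry_out", "body": {
  "jaw": [40, 40, 40, 40, 40, 40, 40, 40],
  "xyz": [
    [0.4, 0, 4],
    [0.4, 0, 8],
    [0.4, 0, 12],
    [0.4, 0, 15],
    [0.4, 0, 17],
    [0.4, 0, 19],
    [0.4, 0, 20],
    [0.4, 0, 20]
  ],
  "rotation": [
    [0, 0, 0],
    [0, 0, 0],
    [0, 0, 0],
    [0, 0, 0],
    [0, 0, 0],
    [0, 0, 0],
    [0, 0, 0],
    [0, 0, 0]
  ]
}}

```text
t: 6.55
position: [0.5535, 0.1778, 0.0885]
orientation: [-2.736, 1.543, 0.0]
ft_force: [1.2, -0.4, -2.9]
grip_width: 0.0563
```

```bash
python3 -c "
from h import *
delta([.5528,.1772,.088]); print(env.state()['wrist_torque'])
im=viewer.get_image('side'); crop(im,200,70,170,150,4,'pics/s6.png')
im=viewer.get_image('wrist'); crop(im,130,100,250,200,3.2,'pics/w6.png')
"
```

```text
t 6.55 pos [0.5535 0.1778 0.0885] yaw -58.85 F [ 1.2  -0.39 -2.94] w 0.0563
tilt [ 0.e+00  1.e-04 -1.e+00] shift mm [0.2 0.9 0.5]
[ 0.0067128  -0.0177562  -0.01171768]
```

View pics/s6.png

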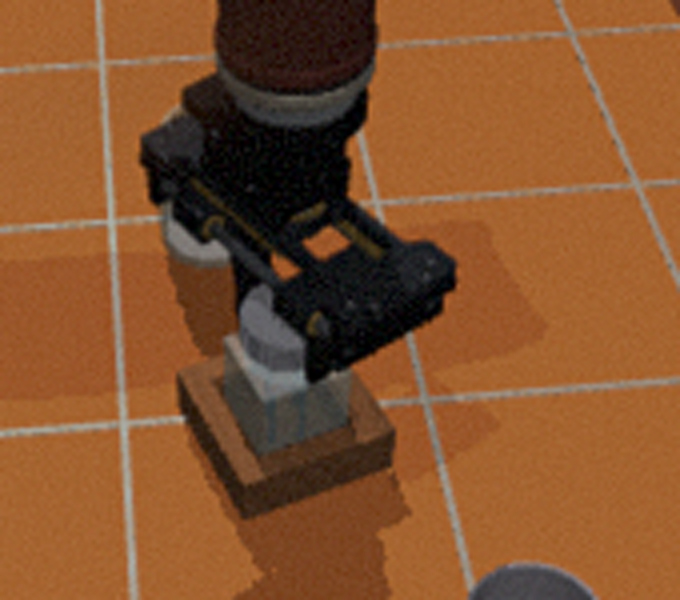

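View pics/w6.png

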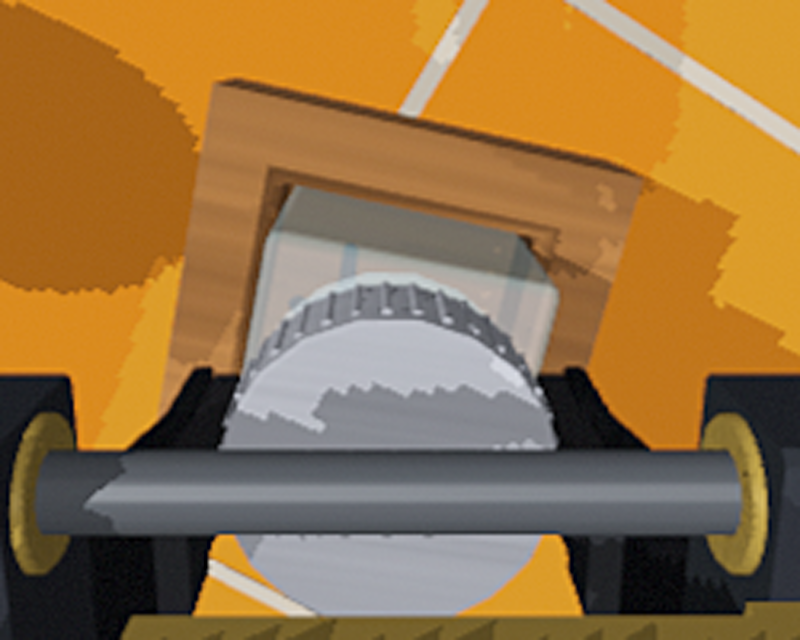

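{"method": "carry_out", "body": {
  "jaw": [40, 40, 40, 40],
  "xyz": [
    [0, 0, 1],
    [0, 0, 2],
    [0, 0, 2.5],
    [0, 0, 2.5]
  ],
  "rotation": [
    [0, 0, 0],
    [0, 0, 0],
    [0, 0, 0],
    [0, 0, 0]
  ]
}}

```text
t: 6.98
position: [0.5544, 0.1783, 0.0882]
orientation: [-2.735, 1.542, -0.002]
ft_force: [-3.3, 1.5, 7.6]
grip_width: 0.0563
```

{"method": "carry_out", "body": {
  "jaw": [40, 40, 40],
  "xyz": [
    [0, 0, 1],
    [0, 0, 1.5],
    [0, 0, 1.5]
  ],
  "rotation": [
    [0, 0, 0],
    [0, 0, 0],
    [0, 0, 0]
  ]
}}

```text
t: 7.23
position: [0.5548, 0.1787, 0.0878]
orientation: [-2.734, 1.542, -0.003]
ft_force: [-5.7, 1.0, 14.2]
grip_width: 0.0564
```

Contact at TCP z 0.088, as predicted for the floor (0.0822+0.006). Ease off the press slightly and begin to unscrew.

{"method": "carry_out", "body": {
  "jaw": [40, 40, 40, 40, 40, 40, 40, 40, 40, 40, 40, 40],
  "xyz": [
    [-0.5, 0.9, -1.5],
    [-0.5, 0.9, -1.5],
    [-0.5, 0.9, -1.5],
    [-0.5, 0.9, -1.5],
    [-0.5, 0.9, -1.5],
    [-0.5, 0.9, -1.5],
    [-0.5, 0.9, -1.5],
    [-0.5, 0.9, -1.5],
    [-0.5, 0.9, -1.5],
    [-0.5, 0.9, -1.5],
    [-0.5, 0.9, -1.5],
    [-0.5, 0.9, -1.5]
  ],
  "rotation": [
    [0, 0, -0.03],
    [0, 0, -0.08],
    [0, 0, -0.14],
    [0, 0, -0.2],
    [0, 0, -0.26],
    [0, 0, -0.32],
    [0, 0, -0.38],
    [0, 0, -0.44],
    [0, 0, -0.5],
    [0, 0, -0.56],
    [0, 0, -0.6],
    [0, 0, -0.6]
  ]
}}

```text
t: 8.23
position: [0.5539, 0.1781, 0.088]
orientation: [-3.069, 0.663, -0.005]
ft_force: [-1.1, 1.3, 6.2]
grip_width: 0.0566
```

```bash
python3 -c "
from h import *
delta([.5528,.1772,.088]); print(env.state()['wrist_torque'])
im=viewer.get_image('wrist'); crop(im,130,100,250,200,3.2,'pics/w7.png')
"
```

```text
t 8.23 pos [0.5539 0.1781 0.088 ] yaw -24.39 F [-1.09  1.31  6.24] w 0.0566
tilt [ 3.6e-03  9.0e-04 -1.0e+00] shift mm [-0.6  1.3 -0. ]
[ 0.00887774 -0.06002163 -0.03944701]
```

View pics/w7.png

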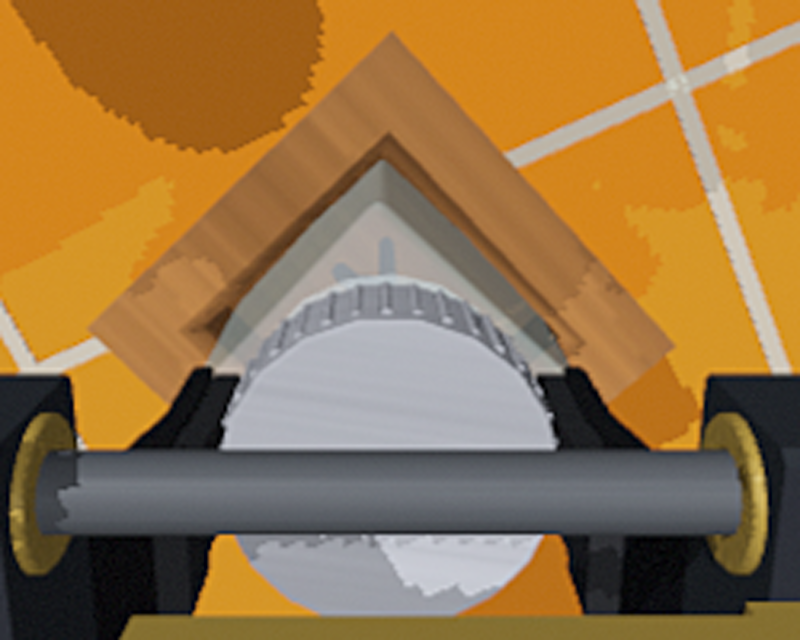

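{"method": "carry_out", "body": {
  "jaw": [40, 40, 40, 40, 40, 40, 40],
  "xyz": [
    [0, 0, 0],
    [0, 0, 0],
    [0, 0, 0],
    [0, 0, 0],
    [0, 0, 0],
    [0, 0, 0],
    [0, 0, 0]
  ],
  "rotation": [
    [0, 0, -0.05],
    [0, 0, -0.11],
    [0, 0, -0.17],
    [0, 0, -0.23],
    [0, 0, -0.29],
    [0, 0, -0.35],
    [0, 0, -0.4]
  ]
}}

```text
t: 8.87
position: [0.5539, 0.1783, 0.088]
orientation: [-3.14, 0.04, -0.005]
ft_force: [-1.5, 0.7, 6.2]
grip_width: 0.0561
```

```bash
python3 -c "
from h import *
delta([.5528,.1772,.088]); print(env.state()['wrist_torque'])
"
```

```text
t 8.87 pos [0.5539 0.1783 0.088 ] yaw -1.46 F [-1.52  0.67  6.23] w 0.0561
tilt [ 0.0034  0.0011 -1.    ] shift mm [-1.   1.1  0. ]
[ 0.10441663 -0.04874243 -0.18100691]
```

{"method": "carry_out", "body": {
  "jaw": [40, 40, 40],
  "xyz": [
    [0, 0, 0],
    [0, 0, 0],
    [0, 0, 0]
  ],
  "rotation": [
    [0, 0, -0.05],
    [0, 0, -0.1],
    [0, 0, -0.15]
  ]
}}

```text
t: 9.12
position: [0.5541, 0.1784, 0.0886]
orientation: [-3.134, -0.195, -0.006]
ft_force: [-3.5, 0.6, 11.0]
grip_width: 0.0567
```

```bash
python3 -c "
from h import *
delta([.5528,.1772,.088]); print(env.state()['wrist_torque'])
"
```

```text
t 9.12 pos [0.5541 0.1784 0.0886] yaw 7.12 F [-3.53  0.59 11.02] w 0.0567
tilt [ 0.0039  0.0013 -1.    ] shift mm [-1.4  1.   0.6]
[ 0.22466287  0.32571414 -0.14081963]
```

```bash
python3 -c "
from h import *
delta([.5528,.1772,.088]); print(env.state()['wrist_torque'])
im=viewer.get_image('wrist'); crop(im,130,100,250,200,3.2,'pics/w8.png')
im=viewer.get_image('side'); crop(im,200,70,170,150,4,'pics/s8.png')
"
```

```text
t 9.12 pos [0.5541 0.1784 0.0886] yaw 7.12 F [-3.53  0.59 11.02] w 0.0567
tilt [ 0.0039  0.0013 -1.    ] shift mm [-1.4  1.   0.6]
[ 0.22466287  0.32571414 -0.14081963]
```

View pics/w8.png

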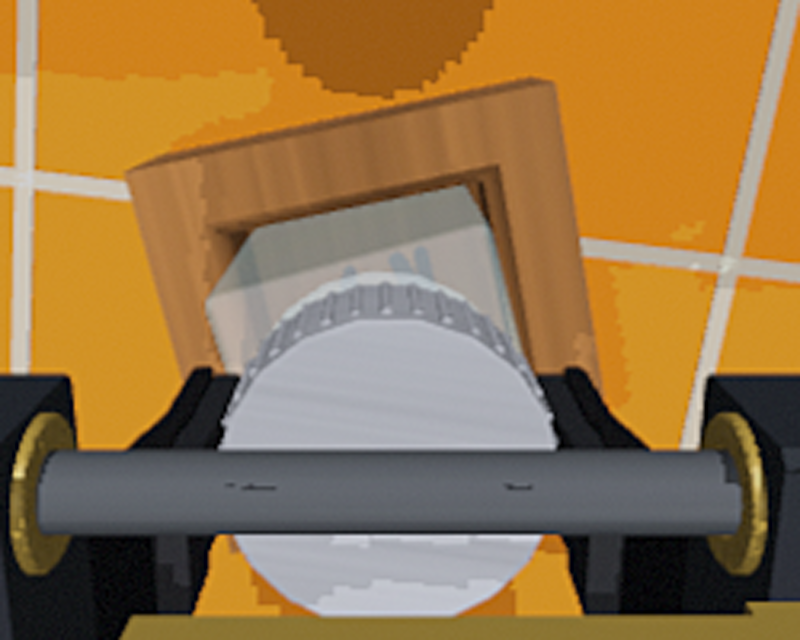

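View pics/s8.png

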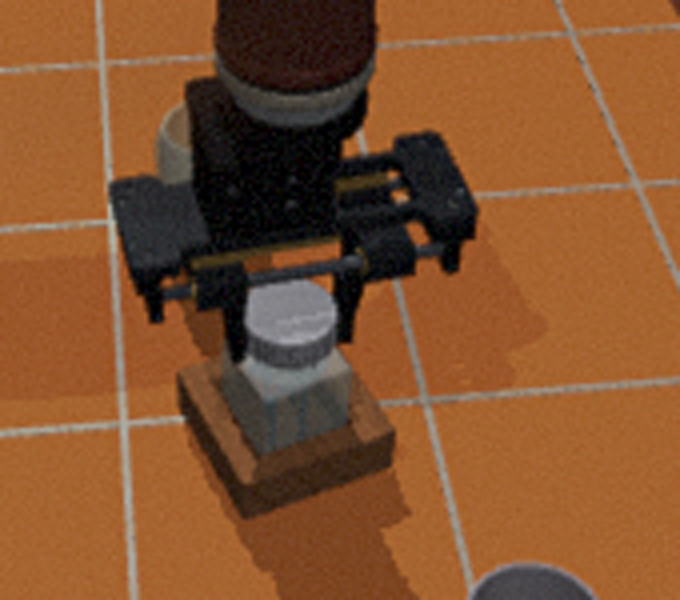

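The pads and cap turned together 66°, the jar is square to the holder again, and z rose 0.6 mm with the force jumping, so the cap has probably come free. Test with a small lift.

{"method": "carry_out", "body": {
  "jaw": [40, 40, 40, 40, 40],
  "xyz": [
    [0, 0, -1],
    [0, 0, -2.5],
    [0, 0, -4],
    [0, 0, -5],
    [0, 0, -5]
  ],
  "rotation": [
    [0, 0, 0],
    [0, 0, 0],
    [0, 0, 0],
    [0, 0, 0],
    [0, 0, 0]
  ]
}}

```text
t: 9.63
position: [0.5524, 0.1777, 0.091]
orientation: [-3.136, -0.193, -0.0]
ft_force: [-0.2, 0.8, 0.2]
grip_width: 0.0564
```

```bash
python3 -c "
from h import *
delta([.5528,.1772,.088]); print(env.state()['wrist_torque'])
im=viewer.get_image('wrist'); crop(im,130,100,250,200,3.2,'pics/w9.png')
im=viewer.get_image('side'); crop(im,230,120,85,75,8,'pics/s9.png')
"
```

```text
t 9.63 pos [0.5524 0.1777 0.091 ] yaw 7.03 F [-0.15  0.79  0.2 ] w 0.0564
tilt [ 2.e-04  1.e-04 -1.e+00] shift mm [0.3 0.6 3. ]
[ 0.11875465 -0.24681104 -0.04157772]
```

View pics/w9.png

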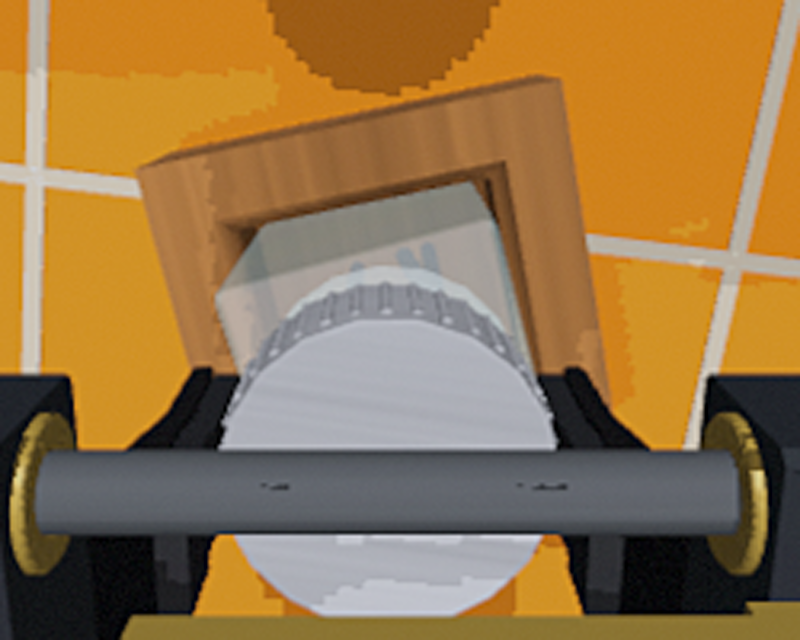

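View pics/s9.png

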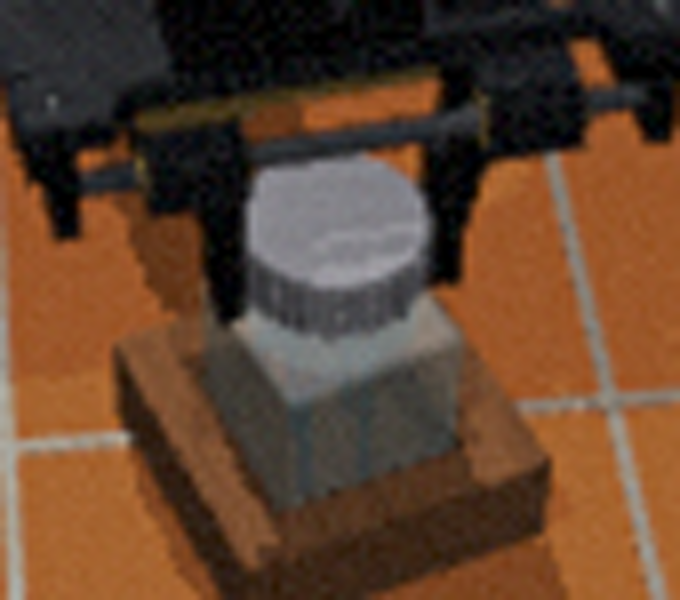

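{"method": "carry_out", "body": {
  "jaw": [40, 40, 40, 40, 40, 40, 40, 40],
  "xyz": [
    [0, 0, -3],
    [0, 0, -8],
    [0, 0, -14],
    [0, 0, -20],
    [0, 0, -27],
    [0, 0, -33],
    [0, 0, -36.5],
    [0, 0, -36.5]
  ],
  "rotation": [
    [0, 0, 0],
    [0, 0, 0],
    [0, 0, 0],
    [0, 0, 0],
    [0, 0, 0],
    [0, 0, 0],
    [0, 0, 0],
    [0, 0, 0]
  ]
}}

```text
t: 10.4
position: [0.5532, 0.1779, 0.1291]
orientation: [-3.135, -0.193, -0.004]
ft_force: [0.0, 0.2, -0.8]
grip_width: 0.0563
```

```bash
python3 -c "
from h import *
delta([.5535,.178,.1277]); print(env.state()['wrist_torque'])
m=viewer.camera_model('wrist');np.save('w10m.npy',m,allow_pickle=True)
im=viewer.get_image('wrist'); crop(im,130,100,250,200,3.2,'pics/w10.png')
im=viewer.get_image('side'); crop(im,230,120,85,75,8,'pics/s10.png')
"
```

```text
t 10.4 pos [0.5532 0.1779 0.1291] yaw 7.05 F [ 0.01  0.2  -0.81] w 0.0563
tilt [ 2.3e-03  4.0e-04 -1.0e+00] shift mm [ 0.3 -0.1  1.4]
[-0.05321378 -0.09116577 -0.04173757]
```

View pics/w10.png

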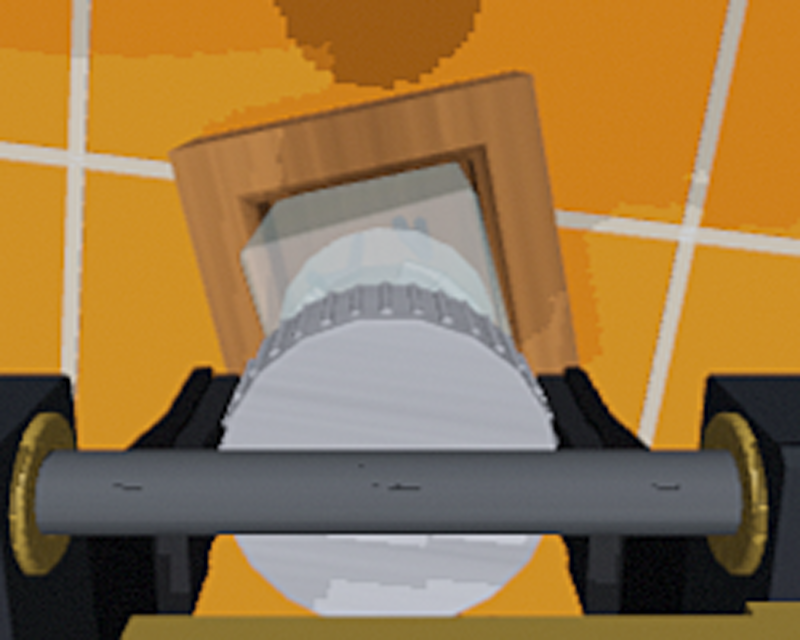

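View pics/s10.png

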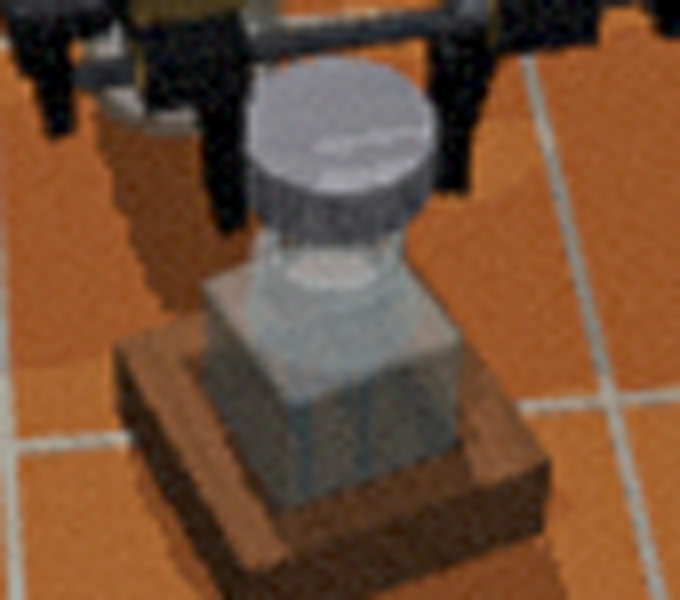

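```bash
python3 -c "
from h import *
m=viewer.camera_model('side'); s=env.state();x,y,_=s['position']
f=lambda p:((p-[230,120]+.5)*8-.5).round(0).tolist()
th=np.arange(0,360,30)*np.pi/180
print('cap top c',f(proj(m,[[x,y,.1291+.0187+.0087-.0]])))
rim=[[x+.02*np.cos(a),y+.02*np.sin(a),.106] for a in th]; r=np.array(f(proj(m,rim))); print('rim u',r[:,0].min(),r[:,0].max(),'v',r[:,1].min(),r[:,1].max())
a=np.radians(19); 
print('body top corners',f(proj(m,[[x+.03*(i*np.cos(a)-j*np.sin(a)),y+.03*(i*np.sin(a)+j*np.cos(a)),.078] for i,j in((-1,-1),(1,-1),(1,1),(-1,1))])))
print(s['t'],s['ft_force'])
"
```

```text
cap top c [[337.0, 117.0]]
rim u 266.0 401.0 v 197.0 292.0
body top corners [[284.0, 408.0], [466.0, 344.0], [376.0, 216.0], [201.0, 275.0]]
10.5 [-0.48192858 -0.33240034 -0.25493528]
```

```bash
python3 -c "
from h import *
print(env.finish_job()); delta([.5535,.178,.1277])"
```

```text
the job is handed in; nothing more can be done
None
the job is handed in; nothing more can be done
```

I stood the closed jar fully down in the well, unscrewed the cap anticlockwise, and handed the job in at about 10.5 s. I had lifted the jar by its 57 mm cap. The gripper still holds the cap level above the mouth.

- **Seating:** contact came at TCP z 0.088 m, which is the height expected for the jar standing on the well's floor.
- **Unscrewing:** the tool turned about 66°. In the wrist pictures the cap turned with the pads, and the jar stayed square to the holder. I took the cap as free when it rose 0.6 mm and the wrist force jumped. A small lift then met no pull from the jar.
- **Final position:** the cap's lower edge is about 26 mm above the rim, and the wrist carried only about the cap's weight. In the side picture the jar sits upright where expected, to about 1 mm. The cap's top appeared about one pixel (2–3 mm) lower than my first prediction. That fits the grip height I measured at pick-up, but I did not measure it separately.
- **Bystanders:** I planned the path clear of the cup, dish, empty jar and the two larger loose caps. I did not check their positions afterwards.

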